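Open the cuvette reader by its release tab

ROBOT

A 6-joint arm with a two-finger parallel gripper is mounted at the origin on a cart in front of the work surface, level with it; the furniture and walls round the work are solid. World frame = base frame: x ahead of the robot, y to its left, z up, the work surface at z = 0. Lengths are in m, angles in rad, forces in N, time in s.
With the tool pointing down it reaches from about 0.4 to 0.825 m from the base axis. Payload 7 kg.
Tool frame: the origin (TCP) lies at the centre of the arm's flange, where the gripper is bolted on; the fingertips stand 178 mm ahead of it and the grasp point (between the pads) lies 159 mm ahead of it; x points along the fingers, y is the direction in which the jaws open and shut, and the axes are right-handed (so a half turn about x gives the same grasp; the last joint's range is limited). The gripper opens to 88 mm and grips with 3 to 60 N. Pads are 19 mm wide; open, the fingers measure 130 mm over their backs; the gripper's body (78 mm by 193 mm) begins 47 mm behind the grasp point.
Start: joints at [-0.974, 0.359, 0.012, 0, -1.224, -0.288], TCP at [0.205, -0.643, 0.405] pointing down, gripper open.
Joint ranges: [-3.07, 3.07], [-1.43, 2.12], [-1.02, 1.25], [-3.03, 1.67], [-3.05, -0], [-3.03, 3.03]. Speed limits (rad/s): [2.39, 2.39, 3.01, 3.14, 3.14, 3.14].

INTERFACE

Orientations are given as [roll, pitch, yaw] about the fixed x, y, z axes, in that order (R = Rz(yaw) Ry(pitch) Rx(roll)).
In Python, from station import status, viewer, arm gives the robot as it stands. The module is installed in compiled form; this text tells all that it offers.
- The arm moves only by the tool apply_moves, never from a script. Its argument "commands" is a list of rows, each an object of numbers: "dx", "dy", "dz": the shift along the world's x, y, z in mm; "spin": the turn about the world's z in degrees; "hand": the closure, from 0 (fully open) to 1 (shut). A call has exactly 5 rows; each row shifts and turns the commanded pose from where the row before left it; what a row does not reach is not made up. A row lasts 1/8 s, in which the tool goes at most 62.5 mm and 10.7 degrees, less where a joint would pass 70% of its speed; a pose out of reach is approached as far as the arm can. A call is refused whole if a number of a shift passes 62.5 or a number of a turn 10.7, either way. A call with a gripper value outside its range is refused whole. The fingers move at their own pace and stop on an object; "grip_force" is the grip in N (left out, the last holds). Time passes only in rows, so rows that do not move let the fingers close, or fill a call up. It gives the time, the measured TCP pose, the force and the opening at its end, in the units of the state.
- status.get_state(): the state, without advancing time (a new reading comes with each control period).
- viewer.grab_frame(name): name is "scene" or "top" or "wrist"; returns the picture (400x640x3 uint8, red, green, blue); there is no depth.
- viewer.camera_info(name): a dict with "fx", "fy", "cx", "cy" (pixels), "eye" and "attitude" of the camera in the world; the wrist camera has in their place "T_tool_cam" (4x4, takes a point from camera to tool coordinates, whose origin is the TCP and whose axes are the tool frame's). Camera axes: x right, y up, looking along -z (the intrinsics and any distortion apply to the point x, -y, -z); pixel columns grow to the right and rows downward; lengths in m; the calibration is good to about 2 mm. A picture is of the moment at which its call begins: read the wrist's pose just before it. camera_info takes no time and is no camera call.
- arm.job_done(): hands the job in, once; it reports no verdict.
The state is a dict: "t": time; "q": joint angles; "qd": joint speeds; "joint_efforts": joint torques, N m; "eef_pos": TCP position; "ee_rot": TCP orientation; "force": force on the tool from outside, world axes, zero at the start; "moment": the same for the moment, N m; "width": finger opening in m.
Only numpy, scipy, OpenCV 4.12 (cv2) and the standard library are available. Lean on these libraries where they do the work, as an engineer would, in place of code of your own. Each camera call takes 0.05 s, during which the arm holds its last target.

TASK

Open the wider of the two cuvette readers for loading: press down the release tab at its front with a fingertip until the sprung lid pops up by itself, let go of the tab, then push the raised lid over backwards with the fingers until it lies fully open against its stop and stays there. Press and push only: do not grip, lift or shove the reader along the table, leave the narrower reader shut, and leave the things around them where they stand.

Things in the scene. Friction and masses are not known exactly. Their poses are not given: they have to be found in the camera images.
- wide_reader: wider cuvette reader: white instrument 180 mm deep (its x), 125 mm wide (y), 65 mm high (lid top 68), 2.5 kg, standing loose on rubber feet. Origin on the table; +x to its rear, z up. Housing from x = -0.110 (front) to +0.070. Before x = -0.05 it is a low deck 30 mm high with the tab above it; behind lies the grey lid. The tab's upright catch is at x = -0.064 to -0.049, top at z = 0.0705
- wide_reader_tab_top (a point): point to press on the grey release tab: top of its ribbed paddle, midway across, 52 mm above the table at rest, 90 mm in front of the reader's origin, 18 mm from the paddle's front edge and 26 mm in front of the upright catch. The paddle is 34 mm wide and 44 mm long. The point moves about 10 mm down with the tab
- wide_reader_tab (a joint): angle of the release tab: 0 at rest, stop at 0.25 rad (paddle fully down); it springs back when let go. The catch frees the lid beyond about 0.15 rad; about 2 N starts it and 5 N holds it fully down at the press point
- wide_reader_lid_edge (a point): front tip of the lid, middle of its width: end of the 24 mm wide, 4 mm thick tongue in the lid's front edge, 108 mm from the hinge axis; moves with the lid. The grey lid is 100 mm long without the tongue, 99 mm wide, 8 mm thick, 80 g
- wide_reader_hinge (a point): middle of the lid's hinge axis, which lies along the reader's y at its rear, 55 mm behind the reader's origin and 62 mm above the table
- wide_reader_lid (a joint): angle of the lid: 0 shut and latched; once released, a sprung pin lifts it to about 0.4 rad (front tip about 105 mm above the table). Above that it swings freely on a damped hinge: it sinks back to 0.4 rad if left before upright (1.57 rad), and past upright it falls on to its stop at 1.85 rad, fully open, and stays
- narrow_reader: the narrower reader, of the same make and depth but 85 mm wide; origin and axes as for the wider one. To be left shut
- narrow_reader_lid (a joint): angle of the narrower reader's lid, 0 shut
- narrow_reader_tab (a joint): angle of the narrower reader's release tab, 0 at rest
- bottle: brown bottle with a red cap, 34 mm across, 62 mm high, loose, standing between the readers; origin under its centre
- loose_cap: yellow tube cap, 17 mm across, 20 mm high, loose, between the fronts of the readers; origin under its centre
- petri: flat round dish, 64 mm across, 6 mm high, loose, at the left; origin under its centre
- bottle2: brown bottle with a blue cap, 34 mm across, 62 mm high, loose, at the right; origin under its centre

How it is judged:
By the outcome, as a careful person would: the job done as asked, in the order asked, and still so for the second after the job is handed in, with the robot touching nothing.
It also fails if it takes over 50 s, if anything falls off the work surface, if the arm or the gripper's body presses on something with over 40 N, if the wrist force passes 120 N, or if a joint passes its speed limit or range.

## Working session

There is one attempt and no reset: what is moved stays moved. The work goes in short steps, Python scripts to look and compute and a tool call to move; the robot and the scene stay as the last step left them, time stands still between calls to the robot, and variables do not carry over. Pictures are saved under pics/ and viewed, and the job is handed in when it is done.

Besides the shell and the picture viewer there is one more tool, called as a command line: name --argument value ..., lists and objects as JSON in quotes. apply_moves: Moves the arm, as the interface text tells. Its arguments: {"type":"object","properties":{"commands":{"type":"array","items":{"type":"object","properties":{"dx":{"type":"number"},"dy":{"type":"number"},"dz":{"type":"number"},"spin":{"type":"number"},"hand":{"type":"number"}}}},"grip_force":{"type":"number"}},"required":["commands"]}

```bash
mkdir -p pics
python3 - <<'E'
from station import status, viewer, arm
import cv2
print(status.get_state())
for n in ["scene","top"]:
    print(n,viewer.camera_info(n))
    im=viewer.grab_frame(n); cv2.imwrite(f"pics/{n}0.png",im[:,:,::-1])
print(viewer.camera_info("wrist"))
E
```

```text
{'t': 0.0, 'q': array([-9.73876242e-01,  3.59402555e-01,  1.10592415e-02, -3.88531137e-04,
       -1.22408154e+00, -2.88102600e-01]), 'qd': array([ 0.00094485,  0.00091885, -0.00169368,  0.0002712 , -0.00275514,
       -0.00084751]), 'joint_efforts': array([-2.50326171e-03, -5.82717633e+01,  2.93052560e+01,  6.99668258e+00,
        6.67315442e-03, -2.11327315e-04]), 'eef_pos': array([ 0.2051037 , -0.64288131,  0.40370555]), 'ee_rot': array([1.63830271, 1.56912733, 1.94698787]), 'force': array([ 0.22470456, -0.35252246,  0.32626191]), 'moment': array([ 0.0080345 , -0.01725575,  0.05952504]), 'width': 0.0874669649496518}
scene {'fx': 377.90731843955774, 'fy': 377.90731843955774, 'cx': 323.1397950309611, 'cy': 195.20300272980035, 'eye': array([0.03289219, 0.91969534, 0.55649486]), 'attitude': array([ 1.1145816 , -0.01144867, -2.67329959])}
top {'fx': 445.5242714129095, 'fy': 445.5242714129095, 'cx': 313.95237636741285, 'cy': 198.26719563822783, 'eye': array([0.33146639, 0.01768846, 1.27486013]), 'attitude': array([ 0.149998  , -0.01359395, -1.54498651])}
{'fx': 292.673698796748, 'fy': 292.673698796748, 'cx': 319.1063224382569, 'cy': 198.09669378066147, 'T_tool_cam': array([[-1.28827925e-03,  2.90843340e-01, -9.56769822e-01,
         2.04239341e-02],
       [ 9.99999016e-01,  9.05418721e-04, -1.07125346e-03,
        -6.42607463e-04],
       [ 5.54710375e-04, -9.56770261e-01, -2.90844220e-01,
        -7.89038743e-02],
       [ 0.00000000e+00,  0.00000000e+00,  0.00000000e+00,
         1.00000000e+00]])}
```

View pics/scene0.png

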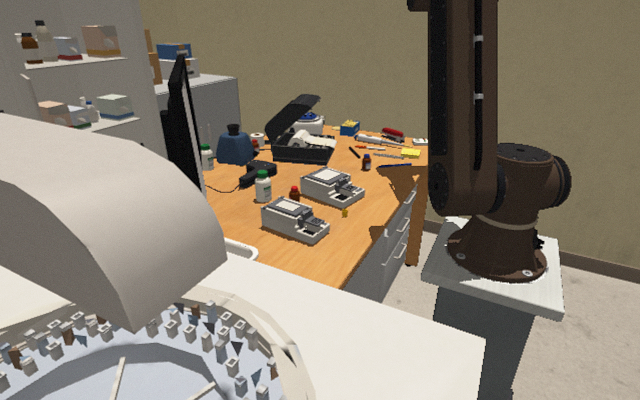

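View pics/top0.png

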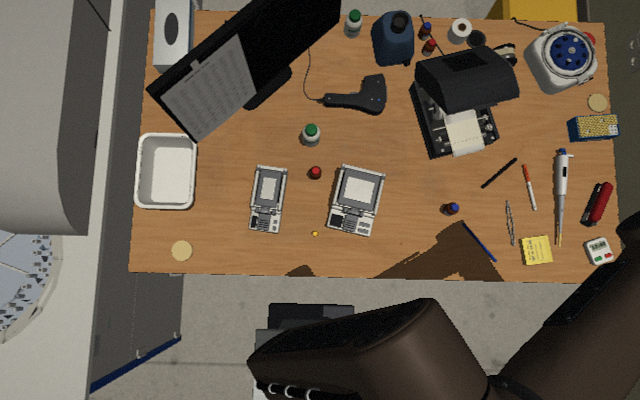

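The top picture shows the wide reader at about (357,200), with its front towards the robot (downwards). The narrow reader is at (268,200), the red-capped bottle at (315,172) and the yellow cap at (315,233). I'll enlarge it next.

```bash
cat > h.py <<'E'
import numpy as np, cv2
from scipy.spatial.transform import Rotation as R
from station import status, viewer, arm
def cam(n):
    c=viewer.camera_info(n)
    if n=="wrist":
        s=status.get_state(); T=np.eye(4); T[:3,:3]=R.from_euler('xyz',s['ee_rot']).as_matrix(); T[:3,3]=s['eef_pos']
        M=T@c['T_tool_cam']
    else:
        M=np.eye(4); M[:3,:3]=R.from_euler('xyz',c['attitude']).as_matrix(); M[:3,3]=c['eye']
    return c,M
def pix2z(cm,u,v,z):
    c,M=cm; d=M[:3,:3]@np.array([(u-c['cx'])/c['fx'],-(v-c['cy'])/c['fy'],-1]); e=M[:3,3]
    return e+d*(z-e[2])/d[2]
def proj(cm,P):
    c,M=cm; p=(np.asarray(P)-M[:3,3])@M[:3,:3]
    return np.stack([c['cx']+c['fx']*p[...,0]/-p[...,2], c['cy']-c['fy']*p[...,1]/-p[...,2]],-1)
def crop(im,u0,v0,u1,v1,k,name):
    a=cv2.resize(im[v0:v1,u0:u1],None,fx=k,fy=k,interpolation=cv2.INTER_CUBIC); cv2.imwrite(name,a[:,:,::-1])
E
python3 - <<'E'
from h import *
im=cv2.imread("pics/top0.png")[:,:,::-1]
crop(im,310,150,400,250,6,"pics/topc.png")
im=cv2.imread("pics/scene0.png")[:,:,::-1]
crop(im,250,150,380,250,6,"pics/scc.png")
E
```

```text
(no output)
```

View pics/topc.png

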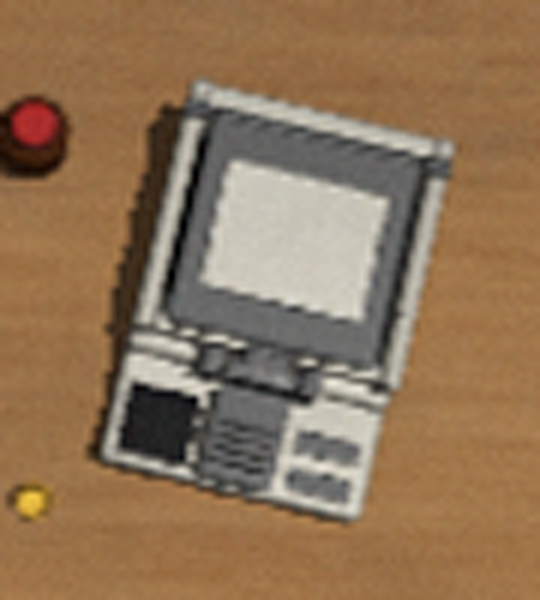

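View pics/scc.png

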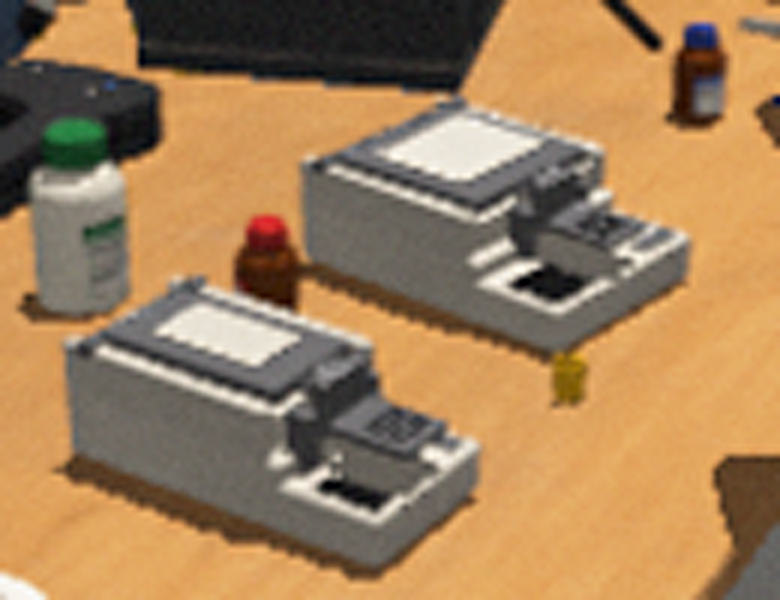

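Run:
```python
from h import *
from scipy.optimize import least_squares
c=cam("top"); s=cam("scene")
px=np.array([[100,456],[358,518],[197,85],[452,145]])/6+[310-.4,150-.4]
L=np.array([[-.11,.0625,.03],[-.11,-.0625,.03],[.07,.0625,.065],[.07,-.0625,.065]])
def W(p,L): 
    a=p[2]; Rm=np.array([[np.cos(a),-np.sin(a),0],[np.sin(a),np.cos(a),0],[0,0,1]]); return L@Rm.T+[p[0],p[1],0]
f=lambda p:(proj(c,W(p,L))-px).ravel()
r=least_squares(f,[.5,0,0]); print(r.x,np.degrees(r.x[2]),r.fun)
p=r.x
pts=np.array([[-.09,0,.052],[-.053,0,.068],[.055,0,.062],[-.108,.017,.05],[-.108,-.017,.05]])
print(W(p,pts)); print((proj(c,W(p,pts))-[309.6,149.6])*6)
# scene check: deck front left bottom corner (560,350) => z0
q=proj(s,W(p,np.array([[-.11,.0625,0],[-.11,-.0625,.03],[.07,.0625,.065],[-.09,0,.052]]))); print((q-[249.6,149.6])*6)
for n,u,v,z in [("cap",31,500,.02),("bot",35,122,.062)]: print(n,pix2z(c,u/6+309.6,v/6+149.6,z))
print(pix2z(c,268-8,166,.065),pix2z(c,287,168,.065),pix2z(c,250,230,.03),pix2z(c,278,233,.03),pix2z(c,311,131,.08))
print(pix2z(s,249.6+560/6,149.6+350/6,0))
```

```text
[ 0.53564836 -0.11496267 -0.21847684] -12.517800633162354 [-0.28124231  0.61250812  0.15080394  1.13080678 -0.55732795 -1.27983242
  0.68986196 -0.50749913]
[[ 0.44778778 -0.09545581  0.052     ]
 [ 0.48390824 -0.10347529  0.068     ]
 [ 0.58934094 -0.12688353  0.062     ]
 [ 0.43390029 -0.07495855  0.05      ]
 [ 0.42653103 -0.10815032  0.05      ]]
[[242.73875304 446.33262478]
 [264.70716694 364.47182478]
 [316.6519122  141.7066254 ]
 [197.32323621 475.68984141]
 [269.33266479 493.67603466]]
[[552.35930424 361.64556876]
 [690.60716672 231.40000413]
 [293.73100576 156.05779396]
 [596.02746394 221.24826427]]
cap [0.42288738 0.00068946 0.02      ]
bot [0.5949118  0.00387607 0.062     ]
[0.60097278 0.15783443 0.065     ] [0.5974655  0.08286864 0.065     ] [0.42549581 0.18172755 0.03      ] [0.41922421 0.10338061 0.03      ] [0.70096859 0.01917652 0.08      ]
[ 0.44355874 -0.04366008  0.        ]
```

Run:
```python
from h import *
st=status.get_state(); Rm=R.from_euler('xyz',st['ee_rot']).as_matrix(); print(Rm.round(3))
y=Rm[:,1]; z=Rm[:,2]; print(np.degrees(np.arctan2(y[1],y[0])),np.degrees(np.arctan2(z[1],z[0])))
```

```text
[[-0.001 -0.304  0.953]
 [ 0.001  0.953  0.304]
 [-1.     0.001 -0.   ]]
107.68758710323989 17.68759806334927
```

apply_moves --commands '[{"dx": 24,"dy": 55,"dz": 0,"spin": -6,"hand": 1},{"dx": 24,"dy": 55,"dz": 0,"spin": -6,"hand": 1},{"dx": 24,"dy": 55,"dz": 0,"spin": -6,"hand": 1},{"dx": 24,"dy": 55,"dz": 0,"spin": -6,"hand": 1},{"dx": 24,"dy": 55,"dz": 0,"spin": -6,"hand": 1}]' --grip_force 10

```text
t: 0.72
eef_pos: [0.3254, -0.3662, 0.4045]
ee_rot: [2.287, 1.571, 2.068]
force: [1.9, -0.1, 0.5]
width: 0.0432
```

apply_moves --commands '[{"dx": 24,"dy": 55,"dz": 0,"spin": 0,"hand": 1},{"dx": 24,"dy": 55,"dz": 0,"spin": 0,"hand": 1},{"dx": 24,"dy": 55,"dz": -20,"spin": 0,"hand": 1},{"dx": 24,"dy": 55,"dz": -20,"spin": 0,"hand": 1},{"dx": 24,"dy": 55,"dz": -20,"spin": 0,"hand": 1}]'

```text
t: 1.35
eef_pos: [0.4445, -0.0931, 0.345]
ee_rot: [0.455, 1.57, 0.24]
force: [1.2, 0.2, 0.5]
width: 0.0009
```

Run:
```python
from h import *
c=cam("wrist"); im=viewer.grab_frame("wrist")
s=status.get_state(); print(s['t'],s['eef_pos'],s['ee_rot'],s['force'],s['width'],s['q'])
cv2.imwrite("pics/w1.png",im[:,:,::-1])
import pickle; pickle.dump(c,open("w1.pkl","wb"))
```

```text
1.4 [ 0.4463694  -0.08887139  0.34274228] [2.35354524 1.56961867 2.14060805] [ 1.15227391  5.27794037 -2.03480205] 0.0002591229177153527 [ 2.37939853e-01  4.51409970e-02 -5.42165750e-01 -1.33716983e-03
 -9.83873687e-01 -2.02093263e+00]
```

View pics/w1.png

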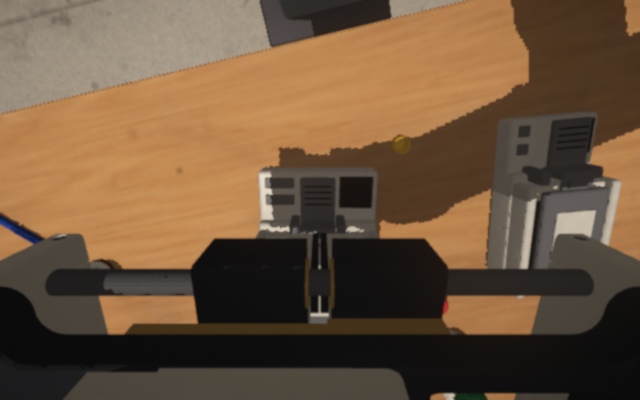

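The wrist picture shows the wide reader's deck. Its front corners are at about (262,173) and (376,171), and the paddle is around (318,190). The closed fingers are at (318,280). The arm was still settling, so I'll let it settle and enlarge the view.

apply_moves --commands '[{"dx": -15,"dy": 0,"dz": 0},{"dx": -15},{"dx": -10},{"dx": 0},{"dx": 0}]'

```text
invalid input at $.commands[0]: expected keys dx, dy, dz, spin, hand
```

Run:
```python
from h import *
c=cam("wrist"); im=viewer.grab_frame("wrist")
s=status.get_state(); print(s['t'],s['eef_pos'],s['ee_rot'],s['force'],s['width'])
crop(im,230,150,400,260,4.6,"pics/w2.png")
import pickle; pickle.dump(c,open("w2.pkl","wb"))
Rm=R.from_euler('xyz',s['ee_rot']).as_matrix(); print(Rm.round(3))
pts=np.array([[-.09,0,.052],[-.11,.0625,.03],[-.11,-.0625,.03],[-.05,.0625,.065],[-.05,-.0625,.065],[-.108,.017,.05],[-.108,-.017,.05]])
a=-.2185; R3=np.array([[np.cos(a),-np.sin(a),0],[np.sin(a),np.cos(a),0],[0,0,1]])
print(((proj(c,pts@R3.T+[.5356,-.115,0])-[230,150])*4.6).round())
```

```text
1.45 [ 0.44534723 -0.09107617  0.34353251] [-2.96927472  1.56848324  3.10387956] [ 1.08137267 -0.57766336 -0.03136165] 0.0004112501470390325
[[-0.002  0.208  0.978]
 [ 0.     0.978 -0.208]
 [-1.    -0.    -0.002]]
[[381. 219.]
 [665. 105.]
 [100. 103.]
 [679. 422.]
 [ 81. 419.]
 [463. 134.]
 [299. 133.]]
```

View pics/w2.png

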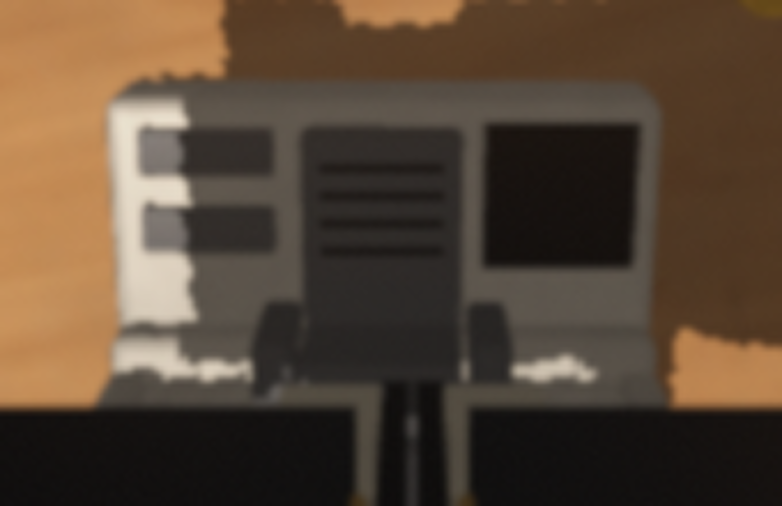

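The observed paddle (crop columns 303–462, front edge at row 130) agrees with the pose predicted from the top view to within about 1–2 mm. I'll descend to about 8 mm above the paddle.

apply_moves --commands '[{"dx": -1,"dy": -3,"dz": -30,"spin": 0,"hand": 1},{"dx": 0,"dy": 0,"dz": -30,"spin": 0,"hand": 1},{"dx": 0,"dy": 0,"dz": -25,"spin": 0,"hand": 1},{"dx": 0,"dy": 0,"dz": -15,"spin": 0,"hand": 1},{"dx": 0,"dy": 0,"dz": -5,"spin": 0,"hand": 1}]'

```text
t: 2.08
eef_pos: [0.4428, -0.0984, 0.2395]
ee_rot: [-2.748, 1.569, -2.963]
force: [0.6, 0.2, 0.1]
width: 0.0001
```

Run:
```python
from h import *
im=viewer.grab_frame("scene"); crop(im,280,140,380,220,7,"pics/s2.png")
im=viewer.grab_frame("wrist"); cv2.imwrite("pics/w3.png",im[:,:,::-1])
s=status.get_state(); print(s['t'],s['eef_pos'],s['force'])
p=s['eef_pos'][:2]-[.5356,-.115]; a=-.2185; print(p@[np.cos(a),np.sin(a)],p@[-np.sin(a),np.cos(a)])
Rm=R.from_euler('xyz',s['ee_rot']).as_matrix(); print(Rm.round(3))
```

```text
2.175 [ 0.44317246 -0.09823404  0.24018965] [ 0.1372124   0.05535997 -0.11688792]
-0.09386424075239216 -0.003667780675412323
[[-0.001  0.213  0.977]
 [-0.     0.977 -0.213]
 [-1.    -0.    -0.001]]
```

View pics/s2.png

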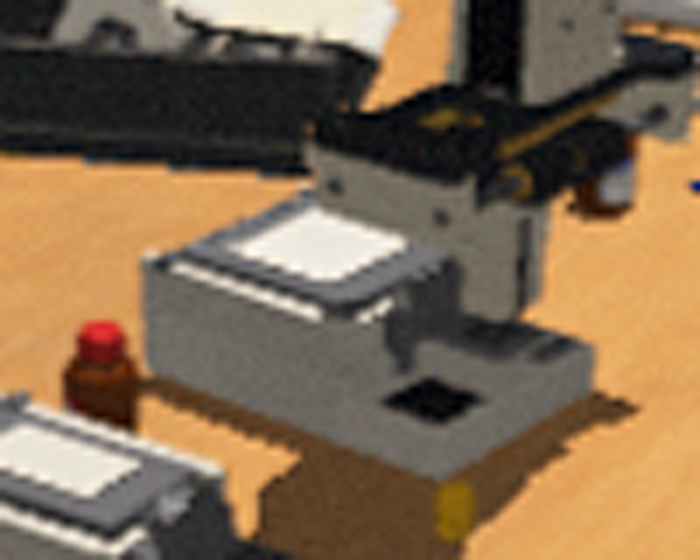

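View pics/w3.png

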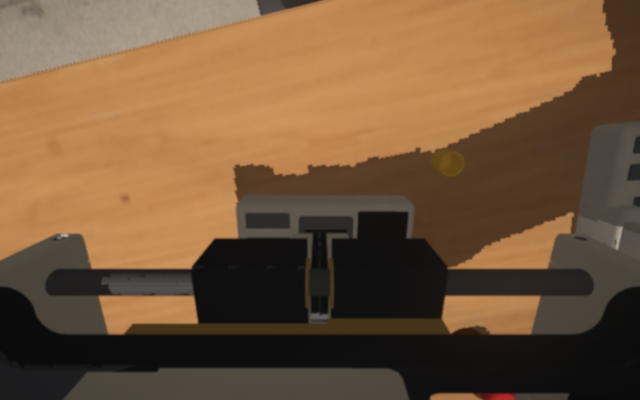

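The wrist picture shows the paddle centre at column 326 against fingers at 319, so the fingers need to go about 4–5 mm to the reader's +y. I'll shift by that and start pressing.

apply_moves --commands '[{"dx": 1,"dy": 4,"dz": 0,"spin": 0,"hand": 1},{"dx": 0,"dy": 0,"dz": -5,"spin": 0,"hand": 1},{"dx": 0,"dy": 0,"dz": -5,"spin": 0,"hand": 1},{"dx": 0,"dy": 0,"dz": -3,"spin": 0,"hand": 1},{"dx": 0,"dy": 0,"dz": -2,"spin": 0,"hand": 1}]'

```text
t: 2.8
eef_pos: [0.4435, -0.094, 0.225]
ee_rot: [-2.904, 1.569, -3.12]
force: [-5.7, 3.3, 6.4]
width: 0.0005
```

Run:
```python
from h import *
s=status.get_state(); print(s['t'],s['eef_pos'],s['force'])
im=viewer.grab_frame("scene"); crop(im,280,140,380,220,7,"pics/s3.png")
s=status.get_state(); print(s['t'],s['eef_pos'],s['force'])
p=s['eef_pos'][:2]-[.5356,-.115]; a=-.2185; print(p@[np.cos(a),np.sin(a)],p@[-np.sin(a),np.cos(a)])
```

```text
2.8 [ 0.44349267 -0.09403592  0.22503103] [-5.69686566  3.30092944  6.36933215]
2.85 [ 0.44336273 -0.09403131  0.22481466] [-3.59039233  3.47524539  6.15746401]
-0.09458950009931472 0.00047626873078811764
```

View pics/s3.png

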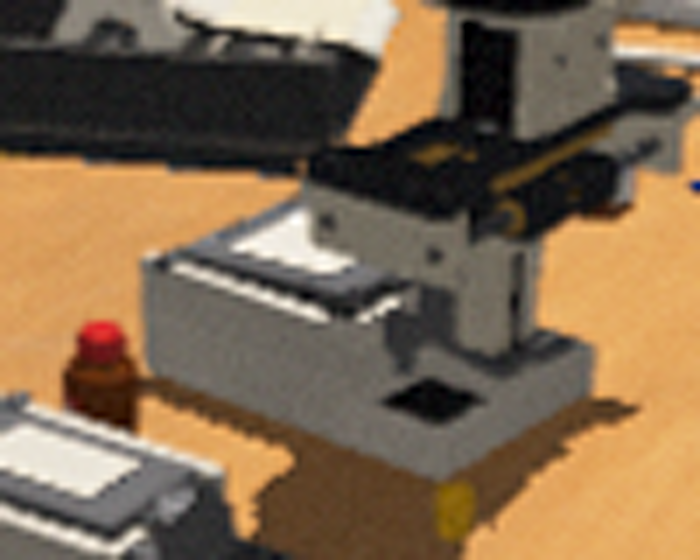

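apply_moves --commands '[{"dx": 0,"dy": 0,"dz": -2,"spin": 0,"hand": 1},{"dx": 0,"dy": 0,"dz": -2,"spin": 0,"hand": 1},{"dx": 0,"dy": 0,"dz": -1,"spin": 0,"hand": 1},{"dx": 0,"dy": 0,"dz": 0,"spin": 0,"hand": 1},{"dx": 0,"dy": 0,"dz": 0,"spin": 0,"hand": 1}]'

```text
t: 3.48
eef_pos: [0.4428, -0.094, 0.2207]
ee_rot: [-2.906, 1.568, -3.121]
force: [-11.3, 5.8, 19.0]
width: 0.0002
```

Run:
```python
from h import *
s=status.get_state(); print(s['t'],s['eef_pos'],s['force'])
im=viewer.grab_frame("scene"); crop(im,280,140,380,220,7,"pics/s4.png")
s=status.get_state(); print(s['t'],s['eef_pos'],s['force'])
```

```text
3.475 [ 0.44283162 -0.09401386  0.22067809] [-11.30775144   5.75253419  18.97375718]
3.525 [ 0.4428254  -0.09401312  0.22067515] [-10.5966162    7.53950095  18.53638095]
```

View pics/s4.png

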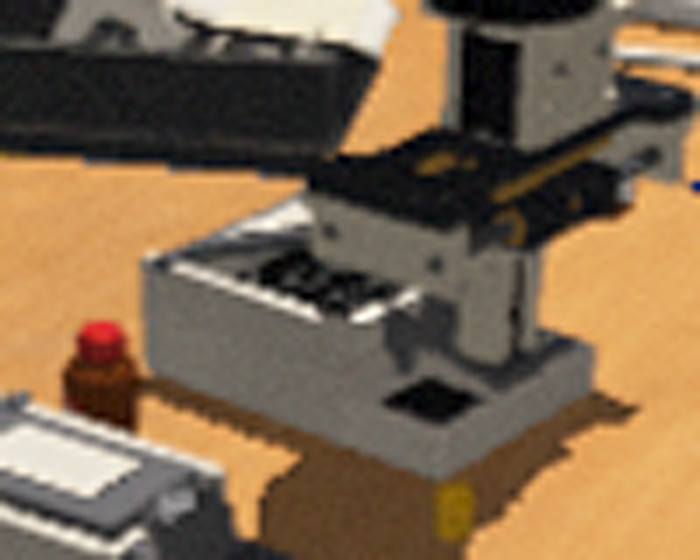

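The lid has popped up: the dark chamber is now visible under it at crop (320,285). I'll let go by moving straight up first, then slightly back.

apply_moves --commands '[{"dx": 0,"dy": 0,"dz": 6,"spin": 0,"hand": 1},{"dx": -2,"dy": 0,"dz": 12,"spin": 0,"hand": 1},{"dx": -6,"dy": 1,"dz": 12,"spin": 0,"hand": 1},{"dx": -6,"dy": 1,"dz": 12,"spin": 0,"hand": 1},{"dx": 0,"dy": 0,"dz": 0,"spin": 0,"hand": 1}]'

```text
t: 4.15
eef_pos: [0.43, -0.092, 0.2635]
ee_rot: [0.435, 1.568, 0.221]
force: [-0.0, 0.1, 0.1]
width: 0.0002
```

Run:
```python
from h import *
s=status.get_state(); print(s['t'],s['eef_pos'],s['force'])
p=s['eef_pos'][:2]-[.5356,-.115]; a=-.2185; print(p@[np.cos(a),np.sin(a)],p@[-np.sin(a),np.cos(a)])
im=viewer.grab_frame("scene"); crop(im,280,130,380,215,7,"pics/s5.png")
im=viewer.grab_frame("top"); crop(im,310,150,400,250,6,"pics/t5.png")
```

```text
4.15 [ 0.43002779 -0.09195596  0.26354011] [-0.00803847  0.07691911  0.07724256]
-0.10805724264297979 -0.00038827875853034876
```

View pics/s5.png

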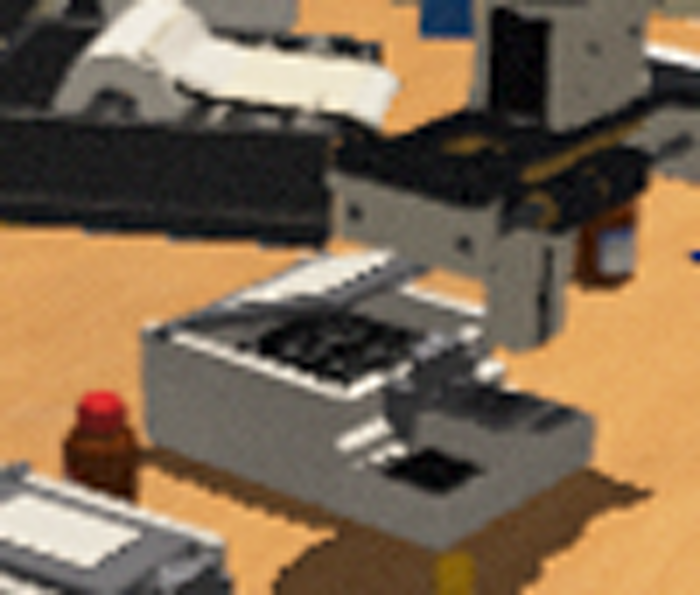

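View pics/t5.png

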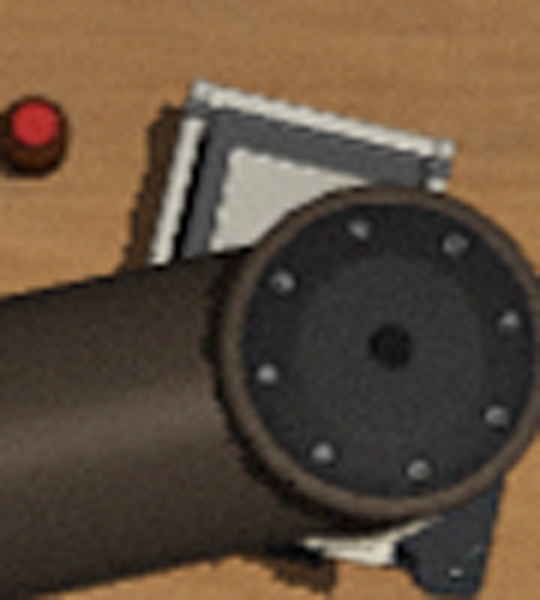

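The pictures show the lid raised to about 0.4 rad (its tip near scene crop (420,265)), the tab released and the reader unmoved (rear corners at (197,85) and (452,145), as before). I'll bring the finger faces up to the lid tip.

apply_moves --commands '[{"dx": 19.5,"dy": -4.3,"dz": 0,"spin": 0,"hand": 1},{"dx": 19.5,"dy": -4.3,"dz": 0,"spin": 0,"hand": 1},{"dx": 8,"dy": -1.7,"dz": 0,"spin": 0,"hand": 1},{"dx": 4,"dy": -0.9,"dz": 0,"spin": 0,"hand": 1},{"dx": 0,"dy": 0,"dz": 0,"spin": 0,"hand": 1}]'

```text
t: 4.88
eef_pos: [0.479, -0.103, 0.261]
ee_rot: [-3.046, 1.565, 3.021]
force: [-6.9, 6.2, 3.1]
width: 0.0004
```

Run:
```python
from h import *
s=status.get_state(); print(s['t'],s['eef_pos'],s['force'])
p=s['eef_pos'][:2]-[.5356,-.115]; a=-.2185; print(p@[np.cos(a),np.sin(a)],p@[-np.sin(a),np.cos(a)])
im=viewer.grab_frame("scene"); crop(im,280,130,380,215,7,"pics/s6.png")
```

```text
4.875 [ 0.47897334 -0.10301248  0.26097569] [-6.93936523  6.1774954   3.13722945]
-0.0578787734105893 -0.000572207561141351
```

View pics/s6.png

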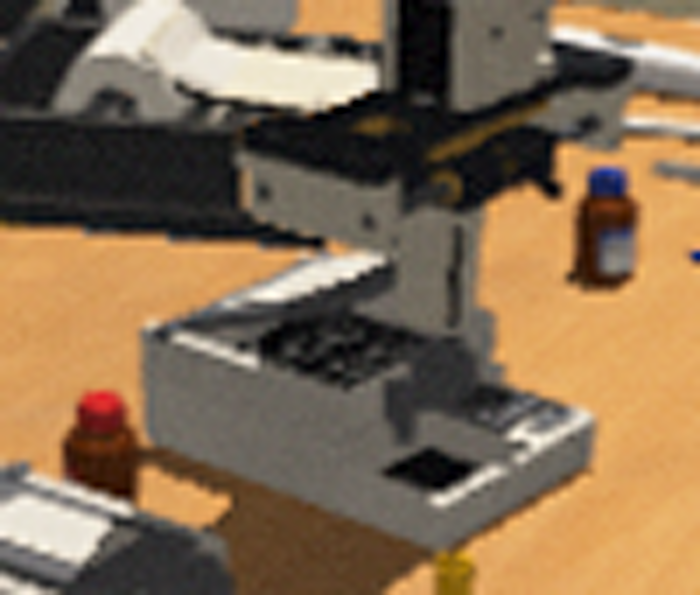

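The force shows the fingers already touching the lid tip, with the face a little thicker than assumed. I'll go up first, then follow the tip's arc.

apply_moves --commands '[{"dx": 0,"dy": 0,"dz": 7,"spin": 0,"hand": 1},{"dx": 2,"dy": -0.4,"dz": 7,"spin": 0,"hand": 1},{"dx": 4,"dy": -0.9,"dz": 7,"spin": 0,"hand": 1},{"dx": 4,"dy": -0.9,"dz": 7,"spin": 0,"hand": 1},{"dx": 0,"dy": 0,"dz": 0,"spin": 0,"hand": 1}]'

```text
t: 5.55
eef_pos: [0.4916, -0.1056, 0.291]
ee_rot: [0.258, 1.57, 0.043]
force: [-2.4, -0.5, 0.3]
width: 0.0003
```

Run:
```python
from h import *
s=status.get_state(); print(s['t'],s['eef_pos'],s['force'])
p=s['eef_pos'][:2]-[.5356,-.115]; a=-.2185; print(p@[np.cos(a),np.sin(a)],p@[-np.sin(a),np.cos(a)])
im=viewer.grab_frame("scene"); crop(im,280,130,380,215,7,"pics/s7.png")
```

```text
5.55 [ 0.49162859 -0.10556097  0.29101311] [-2.39472008 -0.48410493  0.26751055]
-0.04497198507872005 -0.0003168779014018964
```

View pics/s7.png

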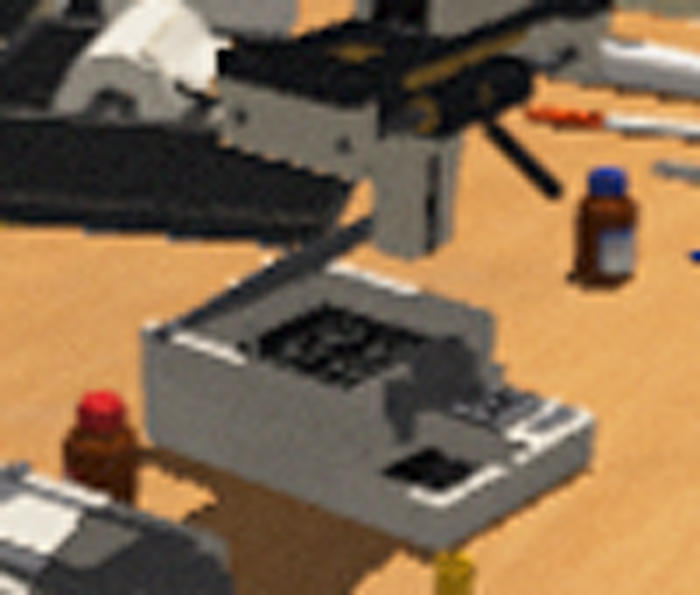

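The lid is moving with the fingers and is now at about 0.63 rad. I'll continue along the arc.

apply_moves --commands '[{"dx": 5.9,"dy": -1.3,"dz": 4,"spin": 0,"hand": 1},{"dx": 5.9,"dy": -1.3,"dz": 4,"spin": 0,"hand": 1},{"dx": 5.9,"dy": -1.3,"dz": 4,"spin": 0,"hand": 1},{"dx": 5.9,"dy": -1.3,"dz": 3,"spin": 0,"hand": 1},{"dx": 5.9,"dy": -1.3,"dz": 2,"spin": 0,"hand": 1}]'

```text
t: 6.22
eef_pos: [0.5214, -0.112, 0.3075]
ee_rot: [0.257, 1.57, 0.042]
force: [-0.9, -0.4, 0.7]
width: 0.0003
```

Run:
```python
from h import *
s=status.get_state(); print(s['t'],s['eef_pos'],s['force'])
p=s['eef_pos'][:2]-[.5356,-.115]; a=-.2185; print(p@[np.cos(a),np.sin(a)],p@[-np.sin(a),np.cos(a)])
im=viewer.grab_frame("scene"); crop(im,280,110,380,205,6,"pics/s8.png")
```

```text
6.225 [ 0.52141448 -0.11198966  0.30752662] [-0.87804959 -0.40862201  0.70854208]
-0.014500779696923006 -0.00013616977409266386
```

View pics/s8.png

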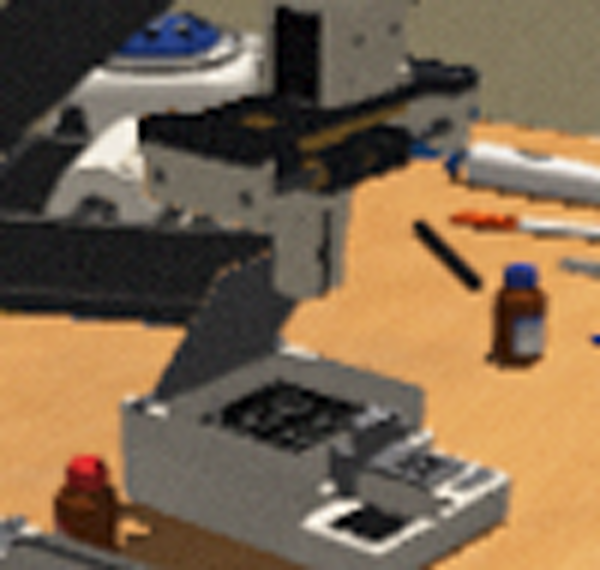

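Lid at about 1.0 rad. I'll push straight back now.

apply_moves --commands '[{"dx": 6.8,"dy": -1.5,"dz": 1,"spin": 0,"hand": 1},{"dx": 6.8,"dy": -1.5,"dz": 0,"spin": 0,"hand": 1},{"dx": 6.8,"dy": -1.5,"dz": 0,"spin": 0,"hand": 1},{"dx": 6.8,"dy": -1.5,"dz": 0,"spin": 0,"hand": 1},{"dx": 6.8,"dy": -1.5,"dz": 0,"spin": 0,"hand": 1}]'

```text
t: 6.9
eef_pos: [0.5552, -0.1195, 0.3083]
ee_rot: [-2.727, 1.571, -2.942]
force: [0.0, 0.4, 0.7]
width: 0.0002
```

apply_moves --commands '[{"dx": 5.9,"dy": -1.3,"dz": 0,"spin": 0,"hand": 1},{"dx": 5.9,"dy": -1.3,"dz": 0,"spin": 0,"hand": 1},{"dx": 5.9,"dy": -1.3,"dz": 0,"spin": 0,"hand": 1},{"dx": 5.9,"dy": -1.3,"dz": 0,"spin": 0,"hand": 1},{"dx": 0,"dy": 0,"dz": 0,"spin": 0,"hand": 1}]'

```text
t: 7.52
eef_pos: [0.5787, -0.1247, 0.3082]
ee_rot: [-2.407, 1.571, -2.621]
force: [0.1, -0.3, -1.3]
width: 0.0004
```

Run:
```python
from h import *
s=status.get_state(); print(s['t'],s['eef_pos'],s['force'])
p=s['eef_pos'][:2]-[.5356,-.115]; a=-.2185; print(p@[np.cos(a),np.sin(a)],p@[-np.sin(a),np.cos(a)])
im=viewer.grab_frame("scene"); crop(im,280,110,380,205,6,"pics/s9.png")
```

```text
7.525 [ 0.57872949 -0.12471145  0.30823451] [ 0.13537447 -0.29153191 -1.26227229]
0.04420913982654374 -0.00013155608905046618
```

View pics/s9.png

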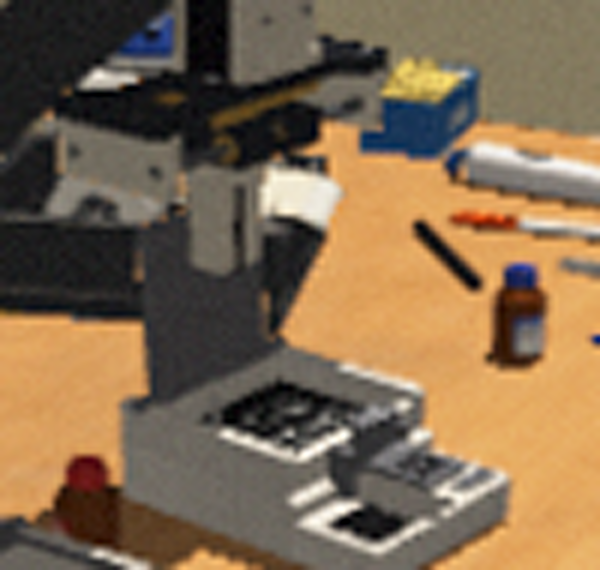

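apply_moves --commands '[{"dx": 4,"dy": -0.9,"dz": 0,"spin": 0,"hand": 1},{"dx": 3.9,"dy": -0.8,"dz": 0,"spin": 0,"hand": 1},{"dx": 2.9,"dy": -0.7,"dz": 0,"spin": 0,"hand": 1},{"dx": 0,"dy": 0,"dz": 0,"spin": 0,"hand": 1},{"dx": 0,"dy": 0,"dz": 0,"spin": 0,"hand": 1}]'

```text
t: 8.2
eef_pos: [0.5891, -0.127, 0.3083]
ee_rot: [3.111, 1.571, 2.896]
force: [0.5, -1.4, -0.2]
width: 0.0005
```

Run:
```python
from h import *
s=status.get_state(); print(s['t'],s['eef_pos'],s['force'])
p=s['eef_pos'][:2]-[.5356,-.115]; a=-.2185; print(p@[np.cos(a),np.sin(a)],p@[-np.sin(a),np.cos(a)])
im=viewer.grab_frame("scene"); crop(im,280,110,380,205,6,"pics/s10.png")
```

```text
8.2 [ 0.58908903 -0.12702543  0.30831718] [ 0.48826242 -1.42393848 -0.16793906]
0.054823954955617836 -0.0001449297021627244
```

View pics/s10.png

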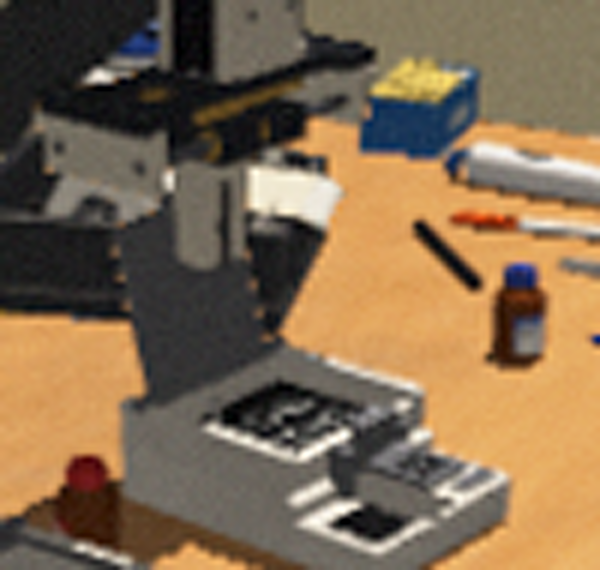

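The lid now leans past upright. I'll back the fingers off along the reader's −x, then up and away.

apply_moves --commands '[{"dx": -10,"dy": 2.2,"dz": 0,"spin": 0,"hand": 1},{"dx": -20,"dy": 4.4,"dz": 0,"spin": 0,"hand": 1},{"dx": -30,"dy": 6.6,"dz": 10,"spin": 0,"hand": 1},{"dx": -30,"dy": 6.6,"dz": 30,"spin": 0,"hand": 1},{"dx": -20,"dy": 4,"dz": 50,"spin": 0,"hand": 1}]'

```text
t: 8.88
eef_pos: [0.4767, -0.103, 0.3979]
ee_rot: [-2.893, 1.567, -3.107]
force: [1.6, 0.8, 0.5]
width: 0.0008
```

apply_moves --commands '[{"dx": 0,"dy": -40,"dz": 20,"spin": 0,"hand": 1},{"dx": 0,"dy": -50,"dz": 0,"spin": 0,"hand": 1},{"dx": 0,"dy": -50,"dz": 0,"spin": 0,"hand": 1},{"dx": 0,"dy": -50,"dz": 0,"spin": 0,"hand": 1},{"dx": 0,"dy": -40,"dz": 0,"spin": 0,"hand": 1}]'

```text
t: 9.5
eef_pos: [0.4782, -0.3347, 0.4184]
ee_rot: [1.258, 1.571, 1.042]
force: [1.2, 0.3, -0.9]
width: 0.0004
```

apply_moves --commands '[{"dx": 0,"dy": -30,"dz": 0,"spin": 0,"hand": 1},{"dx": 0,"dy": 0,"dz": 0,"spin": 0,"hand": 1},{"dx": 0,"dy": 0,"dz": 0,"spin": 0,"hand": 1},{"dx": 0,"dy": 0,"dz": 0,"spin": 0,"hand": 1},{"dx": 0,"dy": 0,"dz": 0,"spin": 0,"hand": 1}]'

```text
t: 10.12
eef_pos: [0.4792, -0.3624, 0.4187]
ee_rot: [0.029, 1.57, -0.184]
force: [0.2, -1.4, -0.4]
width: 0.0005
```

Run:
```python
from h import *
s=status.get_state(); print(s['t'],s['eef_pos'],s['force'])
im=viewer.grab_frame("scene"); crop(im,250,110,380,255,4,"pics/s11.png")
im=viewer.grab_frame("top"); crop(im,240,120,400,250,5,"pics/t11.png")
c=cam("scene"); a=-.2185; R3=np.array([[np.cos(a),-np.sin(a),0],[np.sin(a),np.cos(a),0],[0,0,1]])
for th in (1.57,1.85):
  P=[[.055-.1*np.cos(th),y,.062+.1*np.sin(th)] for y in(.0495,-.0495)]
  print(th,((proj(c,np.array(P)@R3.T+[.5356,-.115,0])-[250,110])*4).round(1),((proj(cam("top"),np.array(P)@R3.T+[.5356,-.115,0])-[240,120])*5).round(1))
```

```text
10.125 [ 0.47924105 -0.36243197  0.41872389] [ 0.17030477 -1.36390504 -0.36458625]
1.57 [[217.3 150.3]
 [295.9 121.3]] [[541.6 203.1]
 [729.8 249.5]]
1.85 [[191.8 147.4]
 [270.8 119. ]] [[553.2 154.2]
 [740.1 200.1]]
```

View pics/s11.png

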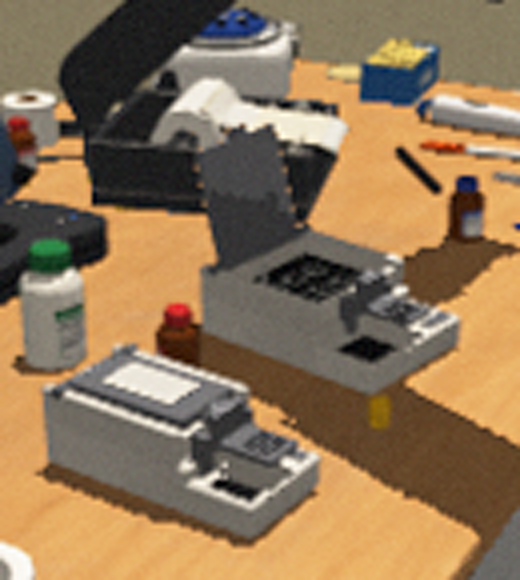

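View pics/t11.png

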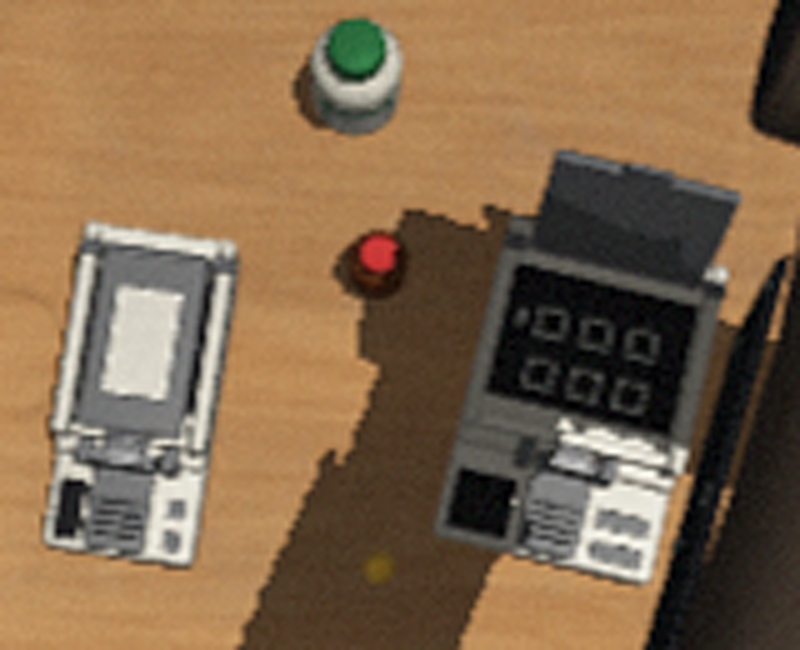

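The lid's front corners in the top crop, (556,152) and (738,192), match the 1.85 rad prediction of (553,154) and (740,200). The scene view is slightly less clear, so I'll wait a moment and check again that the lid is at rest.

apply_moves --commands '[{"dx": 0,"dy": -30,"dz": 0,"spin": 0,"hand": 1},{"dx": 0,"dy": -20,"dz": 0,"spin": 0,"hand": 1},{"dx": 0,"dy": 0,"dz": 0,"spin": 0,"hand": 1},{"dx": 0,"dy": 0,"dz": 0,"spin": 0,"hand": 1},{"dx": 0,"dy": 0,"dz": 0,"spin": 0,"hand": 1}]'

```text
t: 10.85
eef_pos: [0.4791, -0.4128, 0.4185]
ee_rot: [0.634, 1.571, 0.42]
force: [-0.0, -0.4, -0.4]
width: 0.0008
```

Run:
```python
from h import *
im=viewer.grab_frame("scene"); crop(im,250,110,380,255,4,"pics/s12.png")
a=cv2.imread("pics/s11.png").astype(int);b=cv2.imread("pics/s12.png").astype(int)
d=np.abs(a-b).max(2); print(d[100:280,180:320].max(), d[100:280,180:320].mean())
im=viewer.grab_frame("top"); crop(im,240,120,400,250,5,"pics/t12.png")
a=cv2.imread("pics/t11.png").astype(int);b=cv2.imread("pics/t12.png").astype(int)
d=np.abs(a-b).max(2); print(d[140:280,500:740].max(),d[140:280,500:740].mean())
t0=cv2.imread("pics/top0.png")[120:250,240:400].astype(int); t=im[120:250,240:400,::-1].astype(int)
d=np.abs(t0-t).max(2); cv2.imwrite("pics/d12.png",cv2.resize(np.hstack([t,d[...,None].repeat(3,2)]).astype(np.uint8),None,fx=2.4,fy=2.4))
```

```text
77 7.579761904761905
145 14.714642857142858
```

View pics/d12.png

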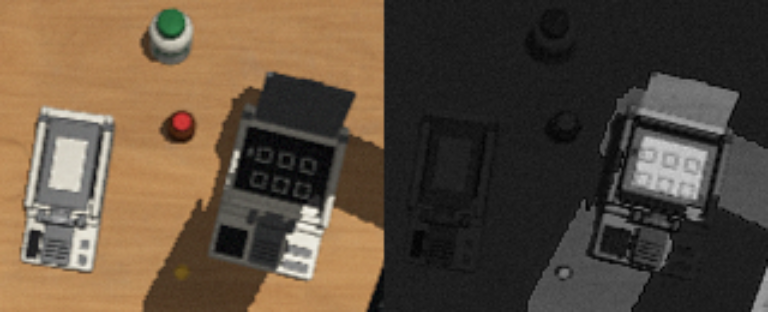

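Run:
```python
from h import *
a=cv2.imread("pics/top0.png")
im=viewer.grab_frame("top")[:,:,::-1]
f=lambda i:cv2.resize(i[200:245,315:385],None,fx=8,fy=6.4*1.25,interpolation=cv2.INTER_CUBIC)
def g(i): return cv2.resize(i[200:240,318:380],None,fx=7,fy=7,interpolation=cv2.INTER_CUBIC)
cv2.imwrite("pics/cmp.png",np.vstack([g(a),g(im)]))
```

```text
(no output)
```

View pics/cmp.png

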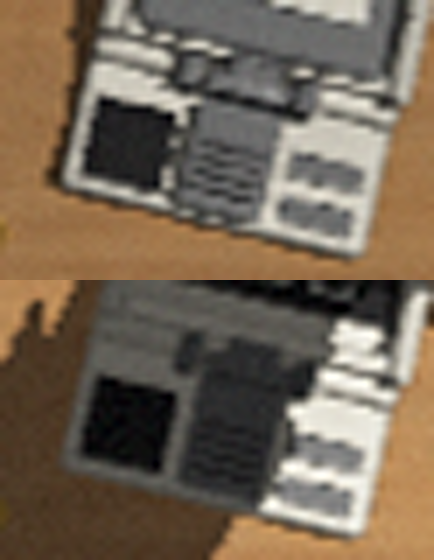

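The reader's deck is at the same pixels before and after (front-right corner at (360,252) and (360,532−280)), so it hasn't measurably moved. The lid is steady, so I'll hand in.

Run:
```python
from station import arm
print(arm.job_done())
```

```text
the job is handed in; nothing more can be done
None
```

The wide reader is open. I pressed its release tab with the closed fingertips until the lid popped up, then let the tab go. I pushed the raised lid back past upright, and it fell onto its stop. I then moved the arm clear and handed the job in at about 11 s.

**Lid:** In the top view its corners match the predicted fully open position (1.85 rad) to within a few millimetres, and they were the same in two pictures 0.7 s apart. In the scene view the lid looked about 0.1 rad short of the stop, which is within that view's error. An automatic picture comparison meant to confirm it was still didn't help, because the arm's shadow was moving.

**Reader and surroundings:** The reader's deck is at the same pixels before and after, so it was not shoved measurably. The narrow reader is still shut. The red-capped bottle and yellow cap are where they were. The dish and the blue-capped bottle were not compared closely; the arm did not go near them at their height.

**Forces:** The highest reading was about 23 N, with the fingertips holding the tab against its stop. That was more than the 5 N needed, because I pressed slightly past the stop. There was a short contact of about 10 N when the fingers first met the lid tip.

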